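Centre the tin on the bench scale and tare it

TASK

Ready the bench scale for weighing: use the fingertips to push the empty round tin, which stands too far forward, back to the middle of the weighing pan, sliding it and never lifting or tipping it. Then take the hand off tin and pan and reach a fingertip into the oblong well on the console to press the sunken tare key fully down for a moment, and let it come back up. Do not press the round on/off key next to it, and leave the jar, the bottle and the scraper where they are.

Things in the scene. Friction and masses are not known exactly. Their poses are not given: they have to be found in the camera images.
- scale: White bench scale, 310 (x) x 250 (y) mm, fixed. Origin: centre of its underside on the table; x from front (console, nearest the robot) to back, y left, z up; turned up to 0.4 rad. Console: level strip x -155 to -63 mm, top 55 mm above the table; in a row at x -109 mm lie a black display (y +66), a round well (y -15) and an oblong well (y -80). Steel pan behind it, 17 mm higher.
- pan: The flat stainless weighing pan of the scale, 206 (x) x 244 (y) mm, 10 mm thick, fixed to the scale, sides parallel to it, no raised rim. Origin at the centre of its underside, at x +50 mm, y 0, z 62 mm in the scale's frame.
- pan_center (a point): Middle of the pan's top face, 72 mm above the table; axes as the scale's.
- tare_top (a point): Centre of the tare key's top face (moves with it; axes as the scale's). Grey oblong key, 38 (x) x 52 (y) mm, in a straight-sided oblong well 43 (x) x 57 (y) mm, its mouth level with the console. The face rests 13 mm below the mouth, 42 mm above the table; fully down 18 mm below. Closed fingers fit in, the longer side of their section best along y.
- tare (a joint): Travel of the tare key in m: 0 at rest, 0.005 fully down, where it meets a hard stop. Straight down; spring return, about 1 N to start and 5 N fully down. Counts as pressed beyond 0.0035.
- onoff_top (a point): Centre of the top face of the on/off key, a grey disc 38 mm across sunk 13 mm in a round well 43 mm across, between the display and the tare key, 65 mm from the tare key's centre. Not to be pressed.
- onoff (a joint): Travel of the on/off key in m: 0 at rest, 0.005 fully down; same spring. Must stay below 0.002.
- tin: Loose empty round aluminium baking tin, open on top, 120 mm across the rim, 116 mm at the base, 58 mm high, wall 3 mm, about 0.25 kg. Starts on the pan 35 to 60 mm too far forward (towards the console) and up to 40 mm to one side. Origin: centre of its underside, z up. Pushed near its foot it slides and stops where the push stops.
- jar: Closed glass jar, 80 mm across, 120 mm high, standing to the left of the scale; origin at the centre of its underside. Bystander.
- bottle: Red squeeze bottle, 56 mm across, 160 mm high, standing to the right of the scale; origin at the centre of its underside. Bystander.
- scraper: Dough scraper, a steel blade 85 x 150 mm with a wooden grip 20 mm high, lying on the table to the left of the console; origin under its centre. Bystander.

How it is judged:
On the way, in this order (a step that is already met when the one before it is completed fails the run):
1. the tin stands still in the middle of the pan (within 15 mm), upright, and the hand is off tin and pan (horizontal distance between tin and pan_center below 0.015 m and angle between tin's own z axis and vertical below 0.1 rad and z of tin in the frame of pan_center below 0.004 m and linear speed of tin below 0.01 m/s and contact force between each of the fingers, the arm and tin below 0.3 N and contact force between each of the fingers, the arm and pan below 0.3 N), for 0.2 s.
2. the tare key is pressed (3.5 mm of its 5 mm or more) with the tin in the middle and nothing of the robot touching tin or pan (value of joint tare above 0.0035 m and horizontal distance between tin and pan_center below 0.015 m and angle between tin's own z axis and vertical below 0.1 rad and linear speed of tin below 0.01 m/s and contact force between each of the fingers, the arm and tin below 0.3 N and contact force between each of the fingers, the arm and pan below 0.3 N), for 0.1 s.
At the end, for the whole second after the job is handed in: The tin stands upright and at rest on the pan with its centre within 15 mm of the pan's middle, and both keys are back up (within 1 mm) (horizontal distance between tin and pan_center below 0.015 m and angle between tin's own z axis and vertical below 0.1 rad and z of tin in the frame of pan_center below 0.004 m and linear speed of tin below 0.01 m/s and value of joint each of tare, onoff below 0.001 m); the robot touches nothing.
It fails at once if the tin is lifted off the pan (more than 6 mm) (z of tin in the frame of pan_center above 0.006 m).
It fails at once if the tin is tipped (more than 0.2 rad) or falls off the pan (angle between tin's own z axis and vertical above 0.2 rad or z of tin in the frame of pan_center below -0.008 m).
It fails at once if the on/off key is pressed (2 mm or more) (value of joint onoff above 0.002 m).
It fails at once if the jar, the red bottle or the dough scraper is moved more than 20 mm (distance of any of jar, bottle, scraper from where it was at the start of the episode above 0.02 m).
It also fails if it takes over 40 s, if anything falls off the work surface, if the arm or the gripper's body presses on something with over 40 N, if the wrist force passes 120 N, or if a joint passes its speed limit or range.

ROBOT

A 6-joint arm with a two-finger parallel gripper is mounted at the origin on the work surface. World frame = base frame: x ahead of the robot, y to its left, z up, the work surface at z = 0. Lengths are in m, angles in rad, forces in N, time in s.
With the tool pointing down it reaches from about 0.3 to 0.775 m from the base axis. Payload 14.6 kg.
Tool frame: the origin (TCP) lies midway between the tips of the shut fingers; the grasp point (between the pads) lies 19 mm behind it; z points along the fingers, y is the direction in which the jaws open and shut (so a half turn about z gives the same grasp; the last joint's range is limited). The gripper opens to 94 mm and grips with 3 to 60 N. Pads are 16 mm wide; open, the fingers measure 119 mm over their backs; the gripper's body (75 mm by 177 mm) begins 78 mm behind the grasp point.
Start: joints at [1.246, 0.3, 1.521, -0, 1.321, -0.067], TCP at [0.14, 0.532, 0.205] pointing down, gripper open.
Joint ranges: [-3.03, 3.03], [-0.79, 2.21], [0.23, 2.52], [-1.04, 4.18], [0, 3.07], [-2.55, 2.55]. Speed limits (rad/s): [2.22, 2.22, 2.57, 3.14, 3.14, 3.14].

INTERFACE

Orientations are given as a unit quaternion [w, x, y, z].
In Python, from bench import arm, read_camera gives the robot as it stands.
- The arm moves only by the tool arm_command, never from a script. Its argument "motion" is a list of rows, each an object of numbers: "x", "y", "z": the shift along the tool's x, y, z in m; "wx", "wy", "wz": the turn, a rotation vector about the tool's x, y, z in rad. A call has 1 to 10 rows; each row is the pose to reach, as a shift and turn from the pose commanded when the call began, along the tool's axes at that moment; what a row does not reach only later rows make up. A row lasts 1/10 s, in which the tool goes at most 50 mm and 8.59 degrees, less where a joint would pass 70% of its speed; a pose out of reach is approached as far as the arm can. A call with a gripper value outside its range is refused whole. "grip" is the gripper's target within -1 to 1 (shut at 1, half-way at 0, fully open at -1), set as the call begins (left out, the last holds). The fingers move at their own pace and stop on an object; "force" is the grip in N (left out, the last holds). Time passes only in rows, so rows that repeat a pose let the fingers close. It gives the time, the measured TCP pose, the force and the opening at its end, in the units of the state.
- arm.observe(): the state, without advancing time (a new reading comes with each control period).
- read_camera(name): name is "scene" or "top" or "wrist"; returns a dict with "color" (384x512x3 uint8, blue, green, red), "intrinsics" (3x3 intrinsics, pixels), "rvec" (rotation vector, rad) and "tvec" (3), from world to camera coordinates, as OpenCV has them. Camera axes: x right, y down, z forward; pixel columns grow to the right and rows downward; lengths in m; the calibration is good to about 2 mm. A picture is of the moment at which its call begins. There is no depth.
- arm.hand_in(): hands the job in, once; it reports no verdict.
The state is a dict: "time": time; "q": joint angles; "joint_vel": joint speeds; "joint_torque": joint torques, N m; "eef_pos": TCP position; "orientation": TCP orientation; "ft_force": force on the tool from outside, world axes, zero at the start; "torque": the same for the moment, N m; "width": opening from 0.0 (shut) to 1.0 (fully open).
Only numpy, scipy, OpenCV 4.12 (cv2) and the standard library are available. Lean on these libraries where they do the work, as an engineer would, in place of code of your own. Each camera call takes 0.05 s, during which the arm holds its last target. There are 200 camera calls.

## Working session

There is one attempt and no reset: what is moved stays moved. The work goes in short steps, Python scripts to look and compute and a tool call to move; the robot and the scene stay as the last step left them, time stands still between calls to the robot, and variables do not carry over. Pictures are saved under pics/ and viewed, about 8 in all and at most 12, crops included, and the job is handed in when it is done.

Besides the shell and the picture viewer there is one more tool, called after "Request:" by a JSON object that holds its "method" and its "body", one argument or row to a line. arm_command: Moves the arm, as the interface text tells. Its arguments: {"type":"object","properties":{"motion":{"type":"array","items":{"type":"object","properties":{"x":{"type":"number"},"y":{"type":"number"},"z":{"type":"number"},"wx":{"type":"number"},"wy":{"type":"number"},"wz":{"type":"number"}}}},"grip":{"type":"number"},"force":{"type":"number"}},"required":["motion"]}

```bash
mkdir -p pics; cat > h.py <<'E'
import numpy as np,cv2
from bench import arm, read_camera
def snap(n,f):
    c=read_camera(n); cv2.imwrite(f,c['color']); np.savez(f+'.npz',**{k:np.array(v) for k,v in c.items()}); return c
def ray(f,uv,z):
    c=np.load(f+'.npz'); R=cv2.Rodrigues(c['rvec'])[0]; C=-R.T@c['tvec'].ravel()
    d=R.T@np.linalg.inv(c['intrinsics'])@np.array([uv[0],uv[1],1.]); return C+d*(z-C[2])/d[2]
def proj(f,P):
    c=np.load(f+'.npz'); return cv2.projectPoints(np.array(P,float).reshape(-1,3),c['rvec'],c['tvec'],c['intrinsics'],None)[0].reshape(-1,2)
E
python3 - <<'E'
from h import *
a=snap('top','pics/top.png');b=snap('scene','pics/scene.png')
cv2.imwrite('pics/top2.png',cv2.resize(a['color'],(800,600),interpolation=cv2.INTER_CUBIC))
print(arm.observe())
for n in('top','scene'):
  c=np.load(f'pics/{n}.png.npz');R=cv2.Rodrigues(c['rvec'])[0];print(n,-R.T@c['tvec'].ravel(),R[2],c['intrinsics'][0,0])
E
```

```text
{'time': 0.1, 'q': array([ 1.24639026e+00,  3.00381655e-01,  1.52150274e+00, -5.92451868e-07,
        1.32075039e+00, -6.66086907e-02]), 'joint_vel': array([ 0.00163724, -0.00049654, -0.00069576, -0.00117361, -0.00120131,
       -0.00156659]), 'joint_torque': array([ 1.49203202e-03, -5.32650518e+01, -3.53277290e+01,  7.09851924e-02,
        2.36029259e-02, -2.73149175e-05]), 'eef_pos': array([0.14015341, 0.53159237, 0.20496855]), 'orientation': array([-1.00942470e-04,  1.28541956e-01,  9.91703935e-01, -5.11192366e-04]), 'ft_force': array([0.90594948, 0.39596486, 0.21920232]), 'torque': array([-0.02626249,  0.00124186, -0.03294258]), 'width': 1.0007328379469667}
top [0.38279532 0.07052164 1.0417587 ] [ 0.19422643 -0.00264999 -0.98095315] 468.090132418389
scene [1.54022377 0.39755751 0.84552701] [-0.74037774 -0.27981712 -0.61118179] 457.1181423100929
```

View pics/top2.png

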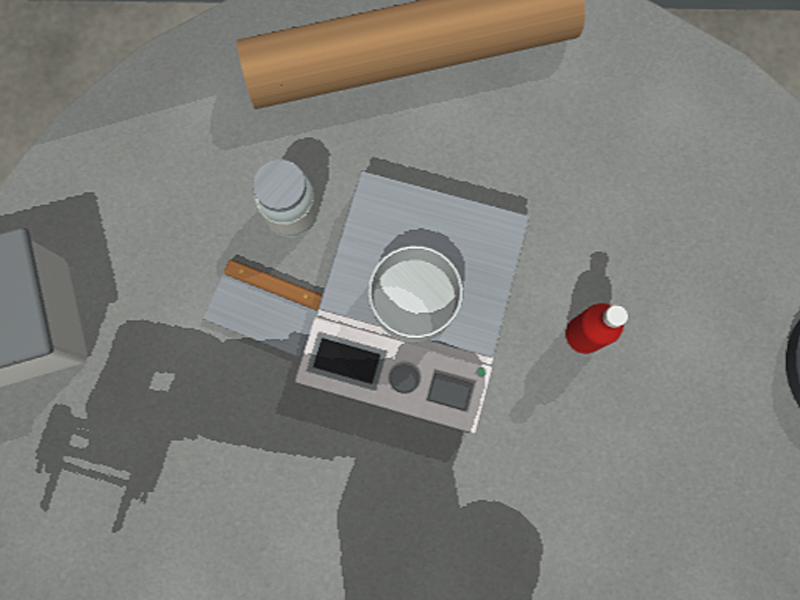

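View pics/scene.png

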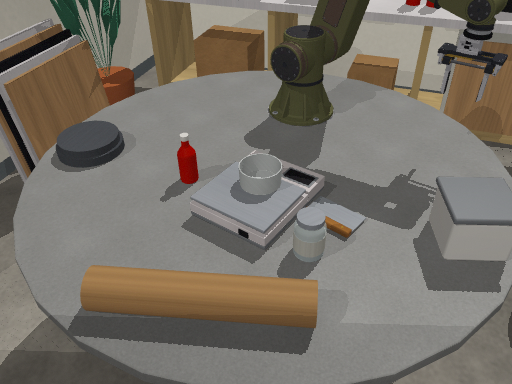

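The top view (at 800x600) shows the pan corners at (361,170), (527,214), (492,357) and (318,312), and the console front corners at (297,382) and (473,432). The tin rim centre is near (416,292), the tare key at (452,390) and the on/off key at (404,377). The bottle is well to the right. The jar and scraper are to the left.

```bash
python3 - <<'E'
from h import *
from scipy.optimize import least_squares
f='pics/top.png'; s=512/800
pts=[((361,170),(153,122,72)),((527,214),(153,-122,72)),((296,382),(-155,125,55)),((473,433),(-155,-125,55)),((404,377),(-109,-15,50)),((452,390),(-109,-80,50))]
L=np.array([p[1] for p in pts])/1e3; uv=np.array([p[0] for p in pts])*s
def W(p,L):
    c,q=np.cos(p[2]),np.sin(p[2]); L=np.atleast_2d(L);return np.c_[p[0]+c*L[:,0]-q*L[:,1],p[1]+q*L[:,0]+c*L[:,1],L[:,2]]
r=least_squares(lambda p:(proj(f,W(p,L))-uv).ravel(),[.4,0,0])
print(r.x,r.fun.reshape(-1,2).round(1)); p=r.x
print('pc',W(p,[.05,0,.072]),'tare',W(p,[-.109,-.08,.042]))
# tin rim fit
a=np.linspace(0,2*np.pi,60)
im=cv2.imread(f)
for z,e in ((.130,[(370,292),(462,292),(416,247),(416,338)]),):
    P=[ray(f,np.array(q)*s,z) for q in e]; print(np.round(P,4)); t=np.mean(P,0); print('tin',t)
c,q=np.cos(p[2]),np.sin(p[2]);d=t[:2]-p[:2];print('tin in scale',c*d[0]+q*d[1],-q*d[0]+c*d[1])
def poly(P,col): cv2.polylines(big,[np.round(proj(f,P)*4*1.0-[0,0]).astype(int)-[off]],True,col,1)
big=cv2.resize(im[90:290,180:350],None,fx=4,fy=4)[:600*2]; big=cv2.resize(im[90:290,180:350],None,fx=3,fy=3)
def poly(P,col): cv2.polylines(big,[np.round((proj(f,P)-[180,90])*3).astype(np.int32)],True,col,1)
for r0,z in((.06,.13),(.057,.13)): poly(np.c_[t[0]+r0*np.cos(a),t[1]+r0*np.sin(a),0*a+z],(0,0,255))
poly(W(p,[(.153,.122,.072),(.153,-.122,.072),(-.053,-.122,.072),(-.053,.122,.072)]),(0,255,0))
poly(W(p,[(-.063,.125,.055),(-.063,-.125,.055),(-.155,-.125,.055),(-.155,.125,.055)]),(255,0,0))
poly(W(p,[(-.1305,-.1085,.055),(-.0875,-.1085,.055),(-.0875,-.0515,.055),(-.1305,-.0515,.055)]),(0,255,255))
poly(W(p,np.c_[-.109+.0215*np.cos(a),-.015+.0215*np.sin(a),0*a+.055]),(0,255,255))
cv2.imwrite('pics/ov.png',big)
E
```

```text
[ 0.58478867  0.04145561 -0.25894514] [[-0.8 -0.4]
 [ 1.2  0.2]
 [-0.8  0.1]
 [ 1.2 -0.3]
 [ 0.1  0.2]
 [-0.9  0.1]]
pc [[0.6331217  0.02865256 0.072     ]] tare [[ 0.45893778 -0.00796659  0.042     ]]
[[ 0.5762  0.1006  0.13  ]
 [ 0.5777 -0.0166  0.13  ]
 [ 0.6363  0.0424  0.13  ]
 [ 0.5177  0.0417  0.13  ]]
tin [0.57698303 0.04202244 0.13      ]
tin in scale -0.007690544216989118 -0.0014507782390540626
```

View pics/ov.png

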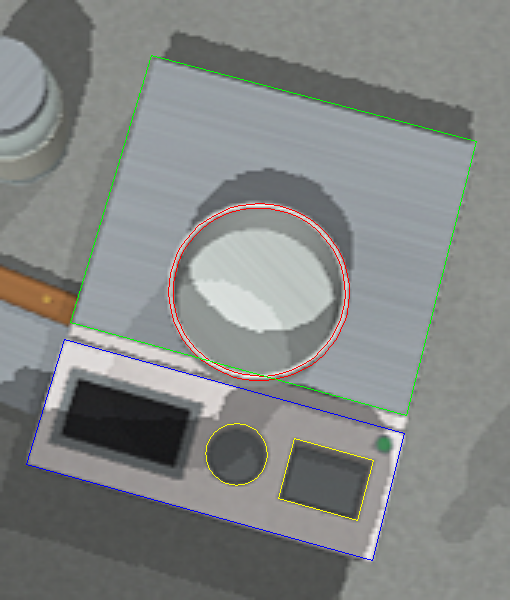

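The overlay fits to within about 1 px. The tin is at scale (-8, -1.5) mm, so it needs +58 mm in x. The tool is already aligned with the scale: tool x is −scale x, and tool y is scale y. I'll push with half-open fingers, leaned back slightly so the tips touch the tin near its foot.

Request:
{"method": "arm_command", "body": {
  "motion": [
    {"x": -0.036,"y": -0.029},
    {"x": -0.072,"y": -0.058},
    {"x": -0.108,"y": -0.087},
    {"x": -0.144,"y": -0.116},
    {"x": -0.18,"y": -0.145},
    {"x": -0.216,"y": -0.173},
    {"x": -0.252,"y": -0.202},
    {"x": -0.288,"y": -0.231},
    {"x": -0.324,"y": -0.26},
    {"x": -0.36,"y": -0.289}
  ],
  "grip": 0,
  "force": 20
}}

```text
invalid input
```

Request:
{"method": "arm_command", "body": {
  "motion": [
    {"x": -0.03,"y": -0.024,"wy": -0.05},
    {"x": -0.06,"y": -0.048,"wy": -0.1},
    {"x": -0.08,"y": -0.072,"wy": -0.15},
    {"x": -0.08,"y": -0.072,"wy": -0.15},
    {"x": -0.08,"y": -0.072,"wy": -0.15},
    {"x": -0.08,"y": -0.072,"wy": -0.15}
  ]
}}

```text
invalid input
```

```bash
cat >> h.py <<'E'
SP=[0.58478867,0.04145561,-0.25894514]
def st():
    from scipy.spatial.transform import Rotation as Ro
    o=arm.observe();c,q=np.cos(SP[2]),np.sin(SP[2]);d=o['eef_pos'][:2]-SP[:2]
    R=Ro.from_quat(np.roll(o['orientation'],-1)).as_matrix(); S=np.array([[c,q,0],[-q,c,0],[0,0,1]])
    print('t',o['time'],'scale xyz mm',np.round(1e3*np.array([c*d[0]+q*d[1],-q*d[0]+c*d[1],o['eef_pos'][2]]),1),'F',S@o['ft_force'],'w',o['width']);print('tool axes in scale\n',(S@R).round(3));return o
E
python3 - <<'E'
from h import *
st()
a=snap('wrist','pics/w1.png')
E
```

```text
t 0.1 scale xyz mm [-555.3  359.9  205. ] F [0.77435453 0.61474197 0.21920232] w 1.0007328379469667
tool axes in scale
 [[-1.    -0.001 -0.   ]
 [-0.001  1.    -0.001]
 [ 0.    -0.001 -1.   ]]
```

View pics/w1.png

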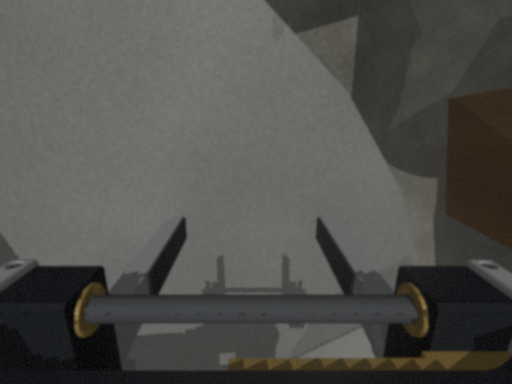

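Both calls were refused, so nothing moved, and the wrist view shows only the table. The rows may need all six fields.

Request:
{"method": "arm_command", "body": {
  "motion": [
    {"x": -0.036,"y": -0.029,"z": 0,"wx": 0,"wy": 0,"wz": 0},
    {"x": -0.072,"y": -0.058,"z": 0,"wx": 0,"wy": 0,"wz": 0},
    {"x": -0.108,"y": -0.087,"z": 0,"wx": 0,"wy": 0,"wz": 0},
    {"x": -0.144,"y": -0.116,"z": 0,"wx": 0,"wy": 0,"wz": 0},
    {"x": -0.18,"y": -0.145,"z": 0,"wx": 0,"wy": 0,"wz": 0},
    {"x": -0.216,"y": -0.173,"z": 0,"wx": 0,"wy": 0,"wz": 0},
    {"x": -0.252,"y": -0.202,"z": 0,"wx": 0,"wy": 0,"wz": 0},
    {"x": -0.288,"y": -0.231,"z": 0,"wx": 0,"wy": 0,"wz": 0},
    {"x": -0.324,"y": -0.26,"z": 0,"wx": 0,"wy": 0,"wz": 0},
    {"x": -0.36,"y": -0.289,"z": 0,"wx": 0,"wy": 0,"wz": 0}
  ],
  "grip": 0,
  "force": 20
}}

```text
time: 1.15
eef_pos: [0.4154, 0.1588, 0.2055]
orientation: [0.0, 0.129, 0.992, 0.0]
ft_force: [1.4, 0.9, 1.6]
width: 0.502
```

Request:
{"method": "arm_command", "body": {
  "motion": [
    {"x": -0.03,"y": -0.024,"z": 0,"wx": 0,"wy": -0.05,"wz": 0},
    {"x": -0.06,"y": -0.048,"z": 0,"wx": 0,"wy": -0.1,"wz": 0},
    {"x": -0.085,"y": -0.072,"z": 0,"wx": 0,"wy": -0.15,"wz": 0},
    {"x": -0.085,"y": -0.072,"z": 0,"wx": 0,"wy": -0.15,"wz": 0},
    {"x": -0.085,"y": -0.072,"z": 0,"wx": 0,"wy": -0.15,"wz": 0},
    {"x": -0.085,"y": -0.072,"z": 0,"wx": 0,"wy": -0.15,"wz": 0}
  ]
}}

```text
time: 1.75
eef_pos: [0.4782, 0.0699, 0.2054]
orientation: [0.074, 0.128, 0.989, -0.01]
ft_force: [-0.6, 0.6, 0.7]
width: 0.495
```

```bash
python3 - <<'E'
from h import *
st()
a=snap('wrist','pics/w2.png')
E
```

```text
t 1.75 scale xyz mm [-1.104e+02  2.000e-01  2.054e+02] F [-0.68933293  0.43690269  0.70430711] w 0.49545836311191566
tool axes in scale
 [[-0.989 -0.002  0.149]
 [-0.002  1.     0.   ]
 [-0.149  0.    -0.989]]
```

View pics/w2.png

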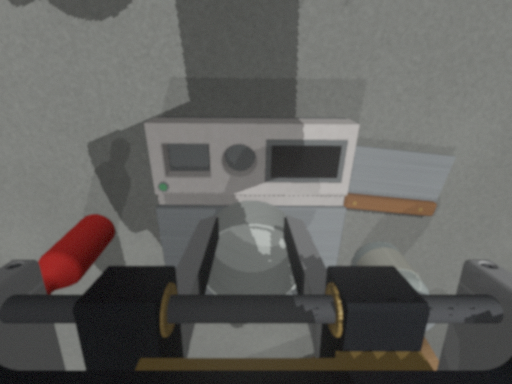

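The wrist view shows the scale below with the fingers straddling the tin's centre line, in front of it. Next I'll descend to z of about 80 mm.

Request:
{"method": "arm_command", "body": {
  "motion": [
    {"x": 0.006,"y": 0,"z": 0.04,"wx": 0,"wy": 0,"wz": 0},
    {"x": 0.012,"y": 0,"z": 0.08,"wx": 0,"wy": 0,"wz": 0},
    {"x": 0.0165,"y": 0,"z": 0.11,"wx": 0,"wy": 0,"wz": 0},
    {"x": 0.0186,"y": 0,"z": 0.1236,"wx": 0,"wy": 0,"wz": 0},
    {"x": 0.0186,"y": 0,"z": 0.1236,"wx": 0,"wy": 0,"wz": 0},
    {"x": 0.0186,"y": 0,"z": 0.1236,"wx": 0,"wy": 0,"wz": 0}
  ]
}}

```text
time: 2.4
eef_pos: [0.4787, 0.0698, 0.0811]
orientation: [0.074, 0.128, 0.989, -0.01]
ft_force: [-0.3, -0.4, 1.1]
width: 0.497
```

```bash
python3 - <<'E'
from h import *
st()
a=snap('scene','pics/s2.png')['color']
cv2.imwrite('pics/s2c.png',cv2.resize(a[80:260,160:360],None,fx=3.3,fy=3.3,interpolation=cv2.INTER_CUBIC))
E
```

```text
t 2.4 scale xyz mm [-109.8    0.3   81.1] F [-0.14769825 -0.44191837  1.13510672] w 0.49701844385078486
tool axes in scale
 [[-0.989 -0.002  0.15 ]
 [-0.002  1.     0.   ]
 [-0.15   0.    -0.989]]
```

View pics/s2c.png

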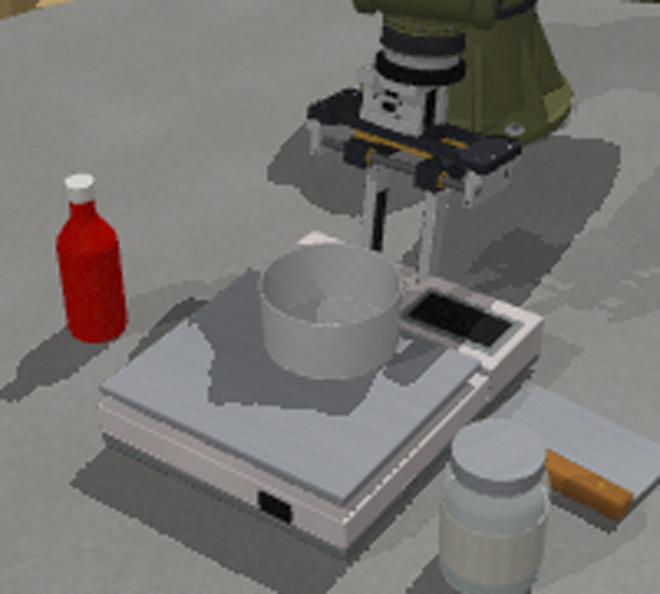

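The fingers are in front of the tin at the right height and nothing touches. Now I'll push slowly, 78 mm first (contact is expected at about 42 mm), then check.

Request:
{"method": "arm_command", "body": {
  "motion": [
    {"x": -0.0148,"y": 0,"z": 0.0023,"wx": 0,"wy": 0,"wz": 0},
    {"x": -0.0297,"y": 0,"z": 0.0045,"wx": 0,"wy": 0,"wz": 0},
    {"x": -0.0356,"y": 0,"z": 0.0054,"wx": 0,"wy": 0,"wz": 0},
    {"x": -0.0415,"y": 0,"z": 0.0063,"wx": 0,"wy": 0,"wz": 0},
    {"x": -0.0475,"y": 0,"z": 0.0072,"wx": 0,"wy": 0,"wz": 0},
    {"x": -0.0534,"y": 0,"z": 0.0081,"wx": 0,"wy": 0,"wz": 0},
    {"x": -0.0593,"y": 0,"z": 0.009,"wx": 0,"wy": 0,"wz": 0},
    {"x": -0.0653,"y": 0,"z": 0.0099,"wx": 0,"wy": 0,"wz": 0},
    {"x": -0.0712,"y": 0,"z": 0.0108,"wx": 0,"wy": 0,"wz": 0},
    {"x": -0.0771,"y": 0,"z": 0.0117,"wx": 0,"wy": 0,"wz": 0}
  ]
}}

```text
time: 3.45
eef_pos: [0.5544, 0.0493, 0.0804]
orientation: [0.074, 0.128, 0.989, -0.01]
ft_force: [-2.6, 1.0, 2.9]
width: 0.499
```

Request:
{"method": "arm_command", "body": {
  "motion": [
    {"x": 0,"y": 0,"z": 0,"wx": 0,"wy": 0,"wz": 0},
    {"x": 0,"y": 0,"z": 0,"wx": 0,"wy": 0,"wz": 0}
  ]
}}

```text
time: 3.65
eef_pos: [0.5541, 0.0493, 0.0803]
orientation: [0.074, 0.128, 0.989, -0.01]
ft_force: [0.7, 0.0, -0.4]
width: 0.498
```

```bash
python3 - <<'E'
from h import *
st()
a=snap('top','pics/t3.png')['color']
cv2.imwrite('pics/t3c.png',cv2.resize(a[90:290,180:350],None,fx=3,fy=3,interpolation=cv2.INTER_CUBIC))
E
```

```text
t 3.65 scale xyz mm [-31.7  -0.3  80.3] F [ 0.6807819   0.21020644 -0.41078343] w 0.4977253512683185
tool axes in scale
 [[-0.989 -0.001  0.15 ]
 [-0.001  1.     0.   ]
 [-0.15  -0.    -0.989]]
```

View pics/t3c.png

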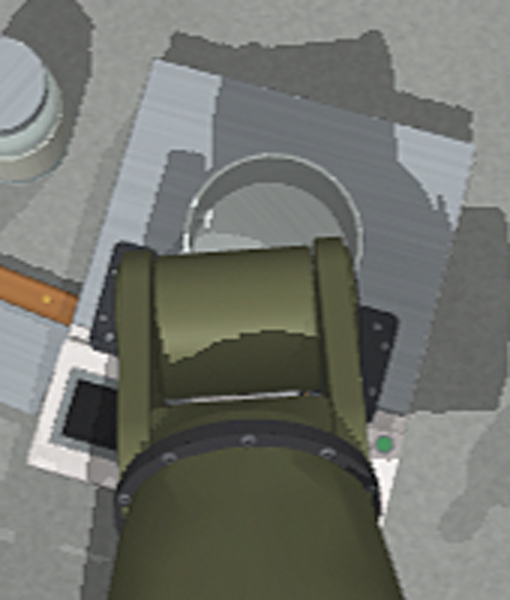

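The tin's rim outer edge shows at left x 182, right x 363 and top y 153 in the 3x crop, so its centre is near (272.5, 243).

```bash
python3 - <<'E'
from h import *
f='pics/t3.png';c,q=np.cos(SP[2]),np.sin(SP[2])
def sc(P):
    d=np.array(P)[:2]-SP[:2];return np.round(1e3*np.array([c*d[0]+q*d[1],-q*d[0]+c*d[1]]),1)
im=cv2.imread(f)
T=ray(f,np.array([272,153.5])/3+[180,90],.13);L=ray(f,np.array([182.5,243])/3+[180,90],.13);R=ray(f,np.array([362.5,243])/3+[180,90],.13)
print(T,L,R); t=[T[0]-.06,(L[1]+R[1])/2]; print(t,sc(t))
E
```

```text
[0.67196125 0.03362633 0.13      ] [0.60883384 0.09316115 0.13      ] [ 0.61038208 -0.02715708  0.13      ]
[np.float64(0.611961250125574), np.float64(0.03300203205327026)] [28.4 -1.2]
```

Request:
{"method": "arm_command", "body": {
  "motion": [
    {"x": -0.005,"y": 0,"z": 0.0007,"wx": 0,"wy": 0,"wz": 0},
    {"x": -0.01,"y": 0,"z": 0.0015,"wx": 0,"wy": 0,"wz": 0},
    {"x": -0.015,"y": 0,"z": 0.0022,"wx": 0,"wy": 0,"wz": 0},
    {"x": -0.019,"y": 0,"z": 0.0028,"wx": 0,"wy": 0,"wz": 0},
    {"x": -0.0212,"y": 0,"z": 0.0032,"wx": 0,"wy": 0,"wz": 0},
    {"x": -0.0212,"y": 0,"z": 0.0032,"wx": 0,"wy": 0,"wz": 0},
    {"x": -0.0212,"y": 0,"z": 0.0032,"wx": 0,"wy": 0,"wz": 0}
  ]
}}

```text
time: 4.4
eef_pos: [0.5748, 0.0439, 0.0805]
orientation: [0.075, 0.128, 0.989, -0.01]
ft_force: [-0.5, -0.9, -0.5]
width: 0.497
```

Request:
{"method": "arm_command", "body": {
  "motion": [
    {"x": 0.02,"y": 0,"z": -0.003,"wx": 0,"wy": 0,"wz": 0},
    {"x": 0.05,"y": 0,"z": -0.0075,"wx": 0,"wy": 0,"wz": 0},
    {"x": 0.08,"y": 0,"z": -0.012,"wx": 0,"wy": 0,"wz": 0},
    {"x": 0.092,"y": 0,"z": -0.03,"wx": 0,"wy": 0.05,"wz": 0},
    {"x": 0.09,"y": -0.03,"z": -0.06,"wx": 0,"wy": 0.1,"wz": 0},
    {"x": 0.085,"y": -0.08,"z": -0.1,"wx": 0,"wy": 0.15,"wz": 0},
    {"x": 0.085,"y": -0.08,"z": -0.1,"wx": 0,"wy": 0.15,"wz": 0},
    {"x": 0.085,"y": -0.08,"z": -0.1,"wx": 0,"wy": 0.15,"wz": 0},
    {"x": 0.085,"y": -0.08,"z": -0.1,"wx": 0,"wy": 0.15,"wz": 0}
  ],
  "grip": 1
}}

```text
time: 5.3
eef_pos: [0.4583, -0.0077, 0.1657]
orientation: [-0.0, 0.129, 0.992, 0.0]
ft_force: [-1.6, 0.0, -0.4]
width: 0.003
```

```bash
python3 - <<'E'
from h import *
st()
a=snap('top','pics/t4.png')['color']
cv2.imwrite('pics/t4c.png',cv2.resize(a[90:290,180:350],None,fx=3,fy=3,interpolation=cv2.INTER_CUBIC))
E
```

```text
t 5.3 scale xyz mm [-109.7  -79.9  165.7] F [-1.55416982 -0.40837729 -0.35023614] w 0.0025798014683574336
tool axes in scale
 [[-1.    -0.001 -0.   ]
 [-0.001  1.    -0.   ]
 [ 0.    -0.    -1.   ]]
```

View pics/t4c.png

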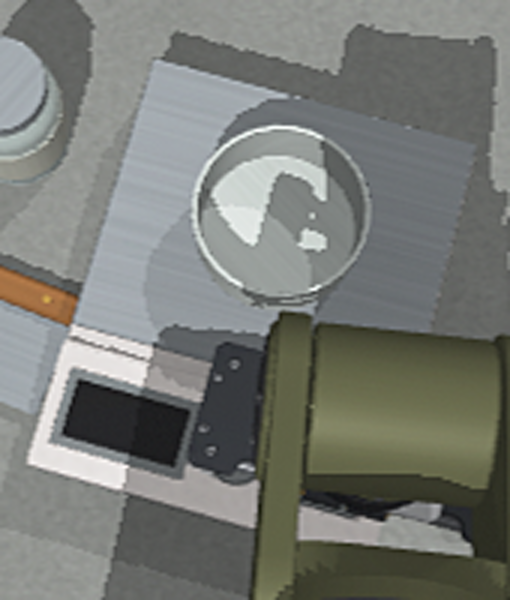

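The rim spans 191–372 in x and starts at y 124 in the crop, so the tin looks centred. The fingers are above the tare key. Before descending I'll check the gripper body's clearance to the bottle, because the body will drop below the bottle's top.

```bash
python3 - <<'E'
from h import *
c,q=np.cos(SP[2]),np.sin(SP[2])
def sc(P):
    d=np.array(P)[:2]-SP[:2];return np.round(1e3*np.array([c*d[0]+q*d[1],-q*d[0]+c*d[1]]),1)
f='pics/t4.png';P=[ray(f,np.array(u)/3+[180,90],.13) for u in((281,124.5),(281,303.5),(191.5,214),(371.5,214))]
print('tin',sc([T:=(P[0][0]+P[1][0])/2,(P[2][1]+P[3][1])/2]),'from top edge only',sc([P[0][0]-.06,(P[2][1]+P[3][1])/2]))
print('bottle cap',sc(ray('pics/top.png',np.array([616,316])*.64,.158)))
E
```

```text
tin [47.9 -2.2] from top edge only [49.9 -1.7]
bottle cap [  23.1 -246.9]
```

The tin is at about (49, -2) mm against a target of (50, 0). The bottle is clear of the body. Now the tare key.

Request:
{"method": "arm_command", "body": {
  "motion": [
    {"x": 0,"y": 0,"z": 0.04,"wx": 0,"wy": 0,"wz": 0},
    {"x": 0,"y": 0,"z": 0.08,"wx": 0,"wy": 0,"wz": 0},
    {"x": 0,"y": 0,"z": 0.1,"wx": 0,"wy": 0,"wz": 0},
    {"x": 0,"y": 0,"z": 0.112,"wx": 0,"wy": 0,"wz": 0},
    {"x": 0,"y": 0,"z": 0.12,"wx": 0,"wy": 0,"wz": 0},
    {"x": 0,"y": 0,"z": 0.124,"wx": 0,"wy": 0,"wz": 0},
    {"x": 0,"y": 0,"z": 0.127,"wx": 0,"wy": 0,"wz": 0},
    {"x": 0,"y": 0,"z": 0.128,"wx": 0,"wy": 0,"wz": 0},
    {"x": 0,"y": 0,"z": 0.128,"wx": 0,"wy": 0,"wz": 0},
    {"x": 0,"y": 0,"z": 0.128,"wx": 0,"wy": 0,"wz": 0}
  ]
}}

```text
time: 6.35
eef_pos: [0.459, -0.0082, 0.0391]
orientation: [0.001, 0.129, 0.992, 0.0]
ft_force: [-0.5, 3.1, 4.0]
width: 0.003
```

Request:
{"method": "arm_command", "body": {
  "motion": [
    {"x": 0,"y": 0,"z": 0.001,"wx": 0,"wy": 0,"wz": 0},
    {"x": 0,"y": 0,"z": 0.002,"wx": 0,"wy": 0,"wz": 0},
    {"x": 0,"y": 0,"z": 0.003,"wx": 0,"wy": 0,"wz": 0},
    {"x": 0,"y": 0,"z": 0.003,"wx": 0,"wy": 0,"wz": 0},
    {"x": 0,"y": 0,"z": 0.003,"wx": 0,"wy": 0,"wz": 0},
    {"x": 0,"y": 0,"z": 0.003,"wx": 0,"wy": 0,"wz": 0}
  ]
}}

```text
time: 6.95
eef_pos: [0.4591, -0.0082, 0.0368]
orientation: [0.001, 0.129, 0.992, 0.0]
ft_force: [-6.8, 4.2, 22.6]
width: 0.004
```

The fingertip is at z 36.8 mm with 22 N, so the key is on its hard stop. I'll hold there one more row, then go straight up.

Request:
{"method": "arm_command", "body": {
  "motion": [
    {"x": 0,"y": 0,"z": 0,"wx": 0,"wy": 0,"wz": 0},
    {"x": 0,"y": 0,"z": -0.01,"wx": 0,"wy": 0,"wz": 0},
    {"x": 0,"y": 0,"z": -0.04,"wx": 0,"wy": 0,"wz": 0},
    {"x": 0,"y": 0,"z": -0.08,"wx": 0,"wy": 0,"wz": 0},
    {"x": 0,"y": 0,"z": -0.13,"wx": 0,"wy": 0,"wz": 0},
    {"x": 0.05,"y": 0,"z": -0.16,"wx": 0,"wy": 0,"wz": 0},
    {"x": 0.1,"y": 0,"z": -0.16,"wx": 0,"wy": 0,"wz": 0},
    {"x": 0.1,"y": 0,"z": -0.16,"wx": 0,"wy": 0,"wz": 0},
    {"x": 0.1,"y": 0,"z": -0.16,"wx": 0,"wy": 0,"wz": 0},
    {"x": 0.1,"y": 0,"z": -0.16,"wx": 0,"wy": 0,"wz": 0}
  ]
}}

```text
time: 7.95
eef_pos: [0.3626, 0.0171, 0.1956]
orientation: [0.0, 0.129, 0.992, -0.0]
ft_force: [0.6, 0.2, -0.3]
width: 0.003
```

```bash
python3 - <<'E'
from h import *
st()
a=snap('top','pics/t5.png')['color']
cv2.imwrite('pics/t5c.png',cv2.resize(a[90:290,160:420],None,fx=3,fy=3,interpolation=cv2.INTER_CUBIC))
E
```

```text
t 7.95 scale xyz mm [-208.5  -80.5  195.6] F [ 0.4908401   0.35641319 -0.32827876] w 0.0029513072013290895
tool axes in scale
 [[-1.    -0.001  0.   ]
 [-0.001  1.    -0.   ]
 [-0.    -0.    -1.   ]]
```

View pics/t5c.png

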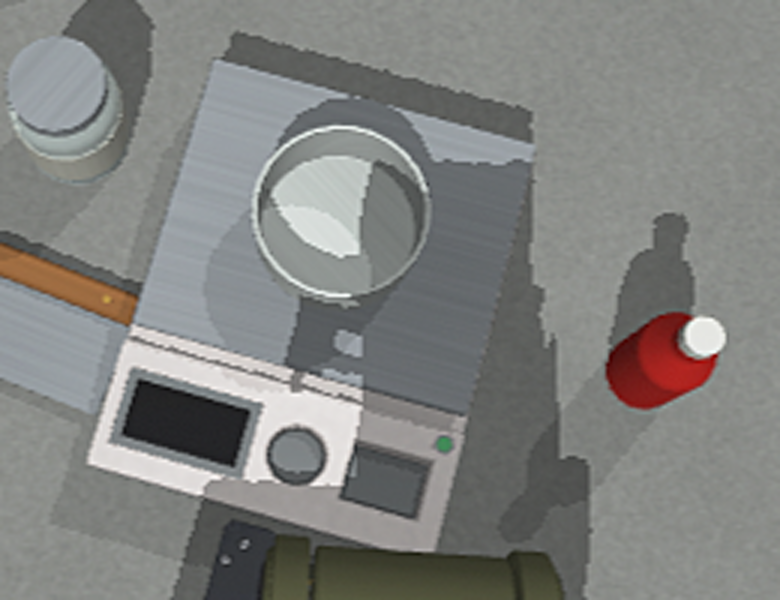

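The tin is still centred on the pan (rim x 251–432, y 124–302, the same as before the press). The key has nothing on it, the bystanders haven't moved, and the hand is clear.

```bash
python3 -c "
from bench import arm
print(arm.hand_in())"
```

```text
the job is handed in; nothing more can be done
None
```

I pushed the tin back to the middle of the pan, pressed the tare key once, and handed the job in at about 8 s of the 40 s; no verdict is reported.

- **Tin:** I slid it about 57 mm with two half-open fingertips near its foot. The top camera put it at about (49, -2) mm in the scale's frame, against a target of (50, 0). It was in the same place after the key press.
- **Tare key:** With closed fingers, I pressed until the tip reached z 36.8 mm at 22 N, which is the key's hard stop. I then withdrew straight up and moved clear, where the force reading was near zero.
- **Last picture:** The tin was upright and centred, nothing was on the keys, and the jar, bottle and scraper looked unmoved.
- **Not confirmed:** I never measured how far either key travelled. The press is inferred from fingertip height and force, and the tare key's return from the hand being clear. The hand never entered the on/off well.
- **Problems:** My first two motion calls were refused as invalid because rows need all six fields; nothing moved. My two estimates of the tin's x position differed by 2 mm, well inside the 15 mm allowed.

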